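# Hang the colour-separation films in pigment order

### The job

The four colour-separation films have dried: move their hangers one by one from the grey drying stand to the wooden printing rack, so that the films hang in the same order as the pigment pots along its front, each in the pair of notches in line with the pot whose lid dot has the colour of its grip. Lower each hanger until its bar is fully down in the notches of both rails, without dropping it, and leave the pots where they stand.

Things in the scene. Friction and masses are not known exactly. Their poses are not given: they have to be found in the camera images.
- drying_stand: Fixed stand, 145x270 mm: two grey rails along its y at x=-55 and +55 mm (98 mm clear between) over a white tray. Origin: footprint centre, on the worktop; z up. Each rail has 4 V-notches, at y=-96, -32, 32, 96 mm: seats 13 mm wide, 100 mm above the worktop; 60 degree flanks up to teeth tops at 120 mm, mouth 36 mm wide. A film hanger hangs in each pair of notches at the start.
- printing_rack: Fixed light wooden rack, empty, with rails and notches laid out exactly as on the drying stand (rails at x=-55 and +55 mm, notches at y=-96, -32, 32, 96 mm, seats 100 mm, teeth tops 120 mm above the worktop). Origin: midway between the rails, on the worktop; z up. End boards 112 mm high. The 4 pigment pots stand on a ledge along its front at x=-115 mm, each in line with a pair of notches.
- film_yellow: Film hanger, yellow grip, 80 g. Origin: middle of the underside of its bar (144x10x8 mm, along its x; either way round is the same), 100 mm above the worktop when seated. Below the bar a steel frame with dark film, 78 mm wide in x, 6 thick, to 72 mm below the origin. Grip block 24 mm in x, 14 in y, 24 to 54 mm above the origin, on a 12 mm stem; next grips 64 mm away in y.
- pot_yellow: Screw-top pigment pot with a yellow dot (37 mm, on a white paper disc) on its black lid; 56 mm across, 52 mm high, loose on the ledge of the printing rack, 8 mm above the worktop. Origin: centre of its underside; yaw arbitrary. It marks the pair of notches for the yellow hanger and stays where it is.
- film_magenta: Film hanger, magenta (pinkish red) grip, 80 g. Origin: middle of the underside of its bar (144x10x8 mm, along its x; either way round is the same), 100 mm above the worktop when seated. Below the bar a steel frame with dark film, 78 mm wide in x, 6 thick, to 72 mm below the origin. Grip block 24 mm in x, 14 in y, 24 to 54 mm above the origin, on a 12 mm stem; next grips 64 mm away in y.
- pot_magenta: Screw-top pigment pot with a magenta (pinkish red) dot (37 mm, on a white paper disc) on its black lid; 56 mm across, 52 mm high, loose on the ledge of the printing rack, 8 mm above the worktop. Origin: centre of its underside; yaw arbitrary. It marks the pair of notches for the magenta hanger and stays where it is.
- film_cyan: Film hanger, cyan (light blue) grip, 80 g. Origin: middle of the underside of its bar (144x10x8 mm, along its x; either way round is the same), 100 mm above the worktop when seated. Below the bar a steel frame with dark film, 78 mm wide in x, 6 thick, to 72 mm below the origin. Grip block 24 mm in x, 14 in y, 24 to 54 mm above the origin, on a 12 mm stem; next grips 64 mm away in y.
- pot_cyan: Screw-top pigment pot with a cyan (light blue) dot (37 mm, on a white paper disc) on its black lid; 56 mm across, 52 mm high, loose on the ledge of the printing rack, 8 mm above the worktop. Origin: centre of its underside; yaw arbitrary. It marks the pair of notches for the cyan hanger and stays where it is.
- film_black: Film hanger, black grip, 80 g. Origin: middle of the underside of its bar (144x10x8 mm, along its x; either way round is the same), 100 mm above the worktop when seated. Below the bar a steel frame with dark film, 78 mm wide in x, 6 thick, to 72 mm below the origin. Grip block 24 mm in x, 14 in y, 24 to 54 mm above the origin, on a 12 mm stem; next grips 64 mm away in y.
- pot_black: Screw-top pigment pot with a black dot (37 mm, on a white paper disc) on its black lid; 56 mm across, 52 mm high, loose on the ledge of the printing rack, 8 mm above the worktop. Origin: centre of its underside; yaw arbitrary. It marks the pair of notches for the black hanger and stays where it is.

How it is judged:
At the end, for the whole second after the job is handed in: Each hanger hangs released and still in the printing rack: within 12 mm of the notches in line with the pot of its colour, centred between the rails to 15 mm, bar at seat height to 6 mm, upright to 0.15 rad, bar square to the rails to 0.12 rad; all pots upright (((y of film_yellow in the frame of printing_rack between -0.108 and -0.084 m and y of pot_yellow in the frame of printing_rack between -0.122 and -0.07 m) or (y of film_yellow in the frame of printing_rack between -0.044 and -0.02 m and y of pot_yellow in the frame of printing_rack between -0.058 and -0.006 m) or (y of film_yellow in the frame of printing_rack between 0.02 and 0.044 m and y of pot_yellow in the frame of printing_rack between 0.006 and 0.058 m) or (y of film_yellow in the frame of printing_rack between 0.084 and 0.108 m and y of pot_yellow in the frame of printing_rack between 0.07 and 0.122 m)) and x of film_yellow in the frame of printing_rack between -0.015 and 0.015 m and z of film_yellow in the frame of printing_rack between 0.094 and 0.106 m and angle between each of film_yellow, film_magenta, film_cyan, film_black's own z axis and vertical below 0.15 rad and angle between the x axis of each of film_yellow, film_magenta, film_cyan, film_black and the x axis of printing_rack, either way round below 0.12 rad and linear speed of each of film_yellow, film_magenta, film_cyan, film_black below 0.03 m/s and contact force between each of film_yellow, film_magenta, film_cyan, film_black and the fingers below 0.1 N and angle between each of pot_yellow, pot_magenta, pot_cyan, pot_black's own z axis and vertical below 0.1 rad and ((y of film_magenta in the frame of printing_rack between -0.108 and -0.084 m and y of pot_magenta in the frame of printing_rack between -0.122 and -0.07 m) or (y of film_magenta in the frame of printing_rack between -0.044 and -0.02 m and y of pot_magenta in the frame of printing_rack between -0.058 and -0.006 m) or (y of film_magenta in the frame of printing_rack between 0.02 and 0.044 m and y of pot_magenta in the frame of printing_rack between 0.006 and 0.058 m) or (y of film_magenta in the frame of printing_rack between 0.084 and 0.108 m and y of pot_magenta in the frame of printing_rack between 0.07 and 0.122 m)) and x of film_magenta in the frame of printing_rack between -0.015 and 0.015 m and z of film_magenta in the frame of printing_rack between 0.094 and 0.106 m and ((y of film_cyan in the frame of printing_rack between -0.108 and -0.084 m and y of pot_cyan in the frame of printing_rack between -0.122 and -0.07 m) or (y of film_cyan in the frame of printing_rack between -0.044 and -0.02 m and y of pot_cyan in the frame of printing_rack between -0.058 and -0.006 m) or (y of film_cyan in the frame of printing_rack between 0.02 and 0.044 m and y of pot_cyan in the frame of printing_rack between 0.006 and 0.058 m) or (y of film_cyan in the frame of printing_rack between 0.084 and 0.108 m and y of pot_cyan in the frame of printing_rack between 0.07 and 0.122 m)) and x of film_cyan in the frame of printing_rack between -0.015 and 0.015 m and z of film_cyan in the frame of printing_rack between 0.094 and 0.106 m and ((y of film_black in the frame of printing_rack between -0.108 and -0.084 m and y of pot_black in the frame of printing_rack between -0.122 and -0.07 m) or (y of film_black in the frame of printing_rack between -0.044 and -0.02 m and y of pot_black in the frame of printing_rack between -0.058 and -0.006 m) or (y of film_black in the frame of printing_rack between 0.02 and 0.044 m and y of pot_black in the frame of printing_rack between 0.006 and 0.058 m) or (y of film_black in the frame of printing_rack between 0.084 and 0.108 m and y of pot_black in the frame of printing_rack between 0.07 and 0.122 m)) and x of film_black in the frame of printing_rack between -0.015 and 0.015 m and z of film_black in the frame of printing_rack between 0.094 and 0.106 m); the robot touches nothing.
It fails at once if a pigment pot is pushed more than 20 mm or tipped ((distance of pot_yellow from where it was at the start of the episode above 0.02 m or angle between pot_yellow's own z axis and vertical above 0.35 rad) or (distance of pot_magenta from where it was at the start of the episode above 0.02 m or angle between pot_magenta's own z axis and vertical above 0.35 rad) or (distance of pot_cyan from where it was at the start of the episode above 0.02 m or angle between pot_cyan's own z axis and vertical above 0.35 rad) or (distance of pot_black from where it was at the start of the episode above 0.02 m or angle between pot_black's own z axis and vertical above 0.35 rad)).
It fails at once if a film hanger falls off the racks onto the worktop (height (world z) of any of film_yellow, film_magenta, film_cyan, film_black below 0.07 m).
It fails at once if a film hanger is dropped into the notches of the printing rack (faster than 0.6 m/s in the last 25 mm) ((x of film_yellow in the frame of printing_rack between -0.06 and 0.06 m and y of film_yellow in the frame of printing_rack between -0.13 and 0.13 m and z of film_yellow in the frame of printing_rack below 0.125 m and linear speed of film_yellow above 0.6 m/s) or (x of film_magenta in the frame of printing_rack between -0.06 and 0.06 m and y of film_magenta in the frame of printing_rack between -0.13 and 0.13 m and z of film_magenta in the frame of printing_rack below 0.125 m and linear speed of film_magenta above 0.6 m/s) or (x of film_cyan in the frame of printing_rack between -0.06 and 0.06 m and y of film_cyan in the frame of printing_rack between -0.13 and 0.13 m and z of film_cyan in the frame of printing_rack below 0.125 m and linear speed of film_cyan above 0.6 m/s) or (x of film_black in the frame of printing_rack between -0.06 and 0.06 m and y of film_black in the frame of printing_rack between -0.13 and 0.13 m and z of film_black in the frame of printing_rack below 0.125 m and linear speed of film_black above 0.6 m/s)).
It also fails if it takes over 112 s, if anything falls off the work surface, if the arm or the gripper's body presses on something with over 40 N, if the wrist force passes 120 N, or if a joint passes its speed limit or range.

### The arm

A 6-joint arm with a two-finger parallel gripper is mounted at the origin on a cart in front of the work surface, level with it; the furniture and walls round the work are solid. World frame = base frame: x ahead of the robot, y to its left, z up, the work surface at z = 0. Lengths are in m, angles in rad, forces in N, time in s.
With the tool pointing down it reaches from about 0.4 to 0.825 m from the base axis. Payload 7 kg.
Tool frame: the origin (TCP) lies on the centre line of the jaws, within the pads' length; the fingertips stand arm.tip_reach ahead of it and the grasp point (between the pads) lies 5 mm behind it (arm.tip_reach is the distance from the TCP to the fingertips, in m); z points along the fingers, y is the line along which they close (so a half turn about z gives the same grasp; the last joint's range is limited). The gripper opens to 88 mm and grips with 3 to 60 N. Pads are 19 mm wide; open, the fingers measure 130 mm over their backs; the gripper's body (78 mm by 193 mm) begins 47 mm behind the grasp point.
Start: joints at [-0.832, 0.359, 0.012, 0, -1.224, -0.288], TCP at [0.294, -0.608, 0.241] pointing down, gripper open.
Joint ranges: [-3.07, 3.07], [-1.43, 2.12], [-1.02, 1.25], [-3.03, 1.67], [-3.05, -0], [-3.03, 3.03]. Speed limits (rad/s): [2.39, 2.39, 3.01, 3.14, 3.14, 3.14].

### API

Orientations are given as [roll, pitch, yaw] about the fixed x, y, z axes, in that order (R = Rz(yaw) Ry(pitch) Rx(roll)).
In Python, from station import status, optics, order, arm gives the robot as it stands. The module is installed in compiled form; this text tells all that it offers.
- The arm moves only by the shell command python3 -m jog 'ROWS' [FORCE]. ROWS is JSON, a list of rows, each a list of 3 entries, a list of its own where there are three numbers: the gripper command: -1 is shut, 1 is fully open, values between are in proportion, then the shift along the tool's x, y, z in mm, then the turn about the tool's z in rad. A call has 1 to 20 rows; each row is the pose to reach, as a shift and turn from the pose commanded when the call began, along the tool's axes at that moment; what a row does not reach only later rows make up. A row lasts 1/8 s, in which the tool goes at most 62.5 mm and 10.7 degrees, less where a joint would pass 70% of its speed; a pose out of reach is approached as far as the arm can. A call with a gripper value outside its range is refused whole. The fingers move at their own pace and stop on an object; FORCE is the grip in N (left out, the last holds). Time passes only in rows, so rows that repeat a pose let the fingers close. It gives the time, the measured TCP pose, the force, the opening and the grip force at its end, in the units of the state.
- status.get_state(): the state, without advancing time (a new reading comes with each control period).
- optics.grab_frame(name): name is "scene" or "top" or "wrist"; returns a dict with "color" (420x560x3 uint8, red, green, blue), "mtx" (3x3 intrinsics, pixels), "k1" (the pictures are not rectified: a ray, as slopes to the right and down, at radius r is drawn at 1 + k1 r^2 times it, then the intrinsics apply), "cam_to_world" (4x4, takes a point from camera to world coordinates). Camera axes: x right, y down, z forward; pixel columns grow to the right and rows downward; lengths in m; the calibration is good to about 2 mm. A picture is of the moment at which its call begins. There is no depth.
- order.job_done(): hands the job in; it is judged then, once.
The state is a dict: "t": time; "q": joint angles; "qd": joint speeds; "joint_efforts": joint torques, N m; "eef_pos": TCP position; "ee_rot": TCP orientation; "force": force on the tool from outside, world axes, zero at the start; "moment": the same for the moment, N m; "width": finger opening in m; "gripper_force": force on a finger pad.
Only numpy, scipy, OpenCV 4.12 (cv2) and the standard library are available. Lean on these libraries where they do the work, as an engineer would, in place of code of your own. Each camera call takes 0.05 s, during which the arm holds its last target. There are 200 camera calls.

## Working session

There is one attempt and no reset: what is moved stays moved. The work goes in short steps, Python scripts to look and compute and a shell command to move; the robot and the scene stay as the last step left them, time stands still between calls to the robot, and variables do not carry over. Pictures are saved under pics/ and viewed, at most 14 in all, crops included, and the job is handed in when it is done.

```bash
mkdir -p pics; cat > h.py <<'E'
from station import status, optics, order, arm
import numpy as np, cv2
def grab(n,save=None):
    f=optics.grab_frame(n)
    if save: cv2.imwrite('pics/'+save,f['color'][:,:,::-1])
    return f
def ray(f,u,v):
    K=np.array(f['mtx']);k=f['k1']
    p=cv2.undistortPoints(np.array([[[u,v]]],float),K,np.array([k,0,0,0],float))[0,0]
    T=np.array(f['cam_to_world']);d=T[:3,:3]@np.array([p[0],p[1],1]);return T[:3,3],d
def onz(f,u,v,z):
    o,d=ray(f,u,v);return o+d*(z-o[2])/d[2]
E
python3 - <<'E'
from h import *
s=status.get_state()
print(s['t'],s['eef_pos'],s['ee_rot'],s['width'],arm.tip_reach,s['force'])
for n in('top','scene'):
    f=grab(n,n+'0.png');print(n,f['mtx'],f['k1'],np.round(f['cam_to_world'],3))
E
```

```text
0.0 [ 0.29385842 -0.60715807  0.23963745] [ 3.13994862e+00 -1.44087754e-04 -2.69089196e+00] 0.08760045395001623 0.014 [-0.99215022  0.09144356 -0.64859172]
top [[487.86137337   0.         278.73922306]
 [  0.         487.86137337 197.53940704]
 [  0.           0.           1.        ]] -0.03816928033920654 [[ 0.017 -0.998  0.065  0.432]
 [-1.    -0.017  0.004 -0.012]
 [-0.003 -0.065 -0.998  1.318]
 [ 0.     0.     0.     1.   ]]
scene [[414.91932469   0.         275.12642916]
 [  0.         414.91932469 207.72692631]
 [  0.           0.           1.        ]] -0.0952053574646064 [[ 0.826 -0.323  0.462  0.062]
 [-0.563 -0.443  0.697 -0.635]
 [-0.02  -0.836 -0.548  0.574]
 [ 0.     0.     0.     1.   ]]
```

View pics/top0.png

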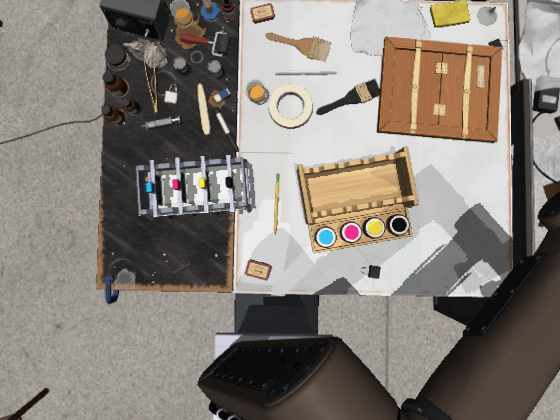

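View pics/scene0.png

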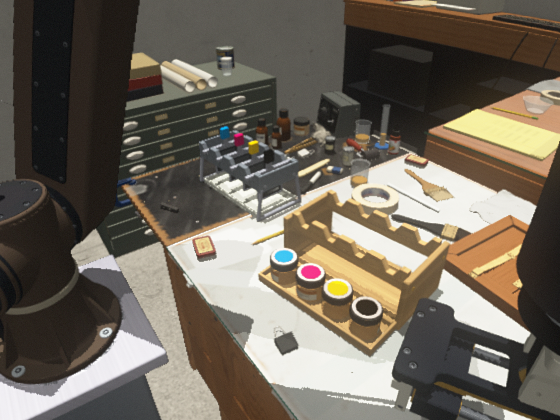

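The top view shows the stand at left with grips C (151,186), M (177,184), Y (203,183) and K (229,182). The rack is in the middle with pots C (327,237), M (351,232), Y (375,227) and K (399,224). The order is the same in both.

```bash
cat >> h.py <<'E'
def blobs(f,name,amin=15):
    hsv=cv2.cvtColor(f['color'],cv2.COLOR_RGB2HSV)
    r={'y':((22,150,110),(34,255,255)),'m':((155,150,90),(175,255,255)),'c':((92,140,100),(108,255,255))}[name]
    m=cv2.inRange(hsv,r[0],r[1]);n,l,s,c=cv2.connectedComponentsWithStats(m)
    return [(s[i,4],tuple(np.round(c[i],1)),tuple(s[i,:4])) for i in range(1,n) if s[i,4]>=amin]
E
python3 - <<'E'
from h import *
f=grab('top');g=grab('scene')
for n in'ymc':
    for a,c,b in blobs(f,n,25):print('top',n,a,c,b,'z154',onz(f,*c,.154).round(3),'z60',onz(f,*c,.06).round(3))
    for a,c,b in blobs(g,n,25):print('scene',n,a,c,b,'z145',onz(g,*c,.145).round(3),'z60',onz(g,*c,.06).round(3))
print(onz(f,229,182,.154),onz(f,399,224,.06))
im=f['color'][120:270,110:430];cv2.imwrite('pics/c1.png',cv2.resize(im[:,:,::-1],None,fx=2.5,fy=2.5,interpolation=cv2.INTER_CUBIC))
E
```

```text
top y 750 (np.float64(450.2), np.float64(13.1)) (np.int32(431), np.int32(1), np.int32(39), np.int32(25)) z154 [ 0.973 -0.424  0.154] z60 [ 1.016 -0.457  0.06 ]
top y 49 (np.float64(201.9), np.float64(182.4)) (np.int32(199), np.int32(178), np.int32(6), np.int32(10)) z154 [0.541 0.178 0.154] z60 [0.55  0.193 0.06 ]
top y 153 (np.float64(374.9), np.float64(227.5)) (np.int32(368), np.int32(221), np.int32(14), np.int32(14)) z154 [ 0.44  -0.238  0.154] z60 [ 0.441 -0.256  0.06 ]
scene y 41 (np.float64(510.8), np.float64(111.6)) (np.int32(497), np.int32(108), np.int32(29), np.int32(8)) z145 [ 1.293 -0.071  0.145] z60 [1.537 0.041 0.06 ]
scene y 116 (np.float64(253.0), np.float64(146.6)) (np.int32(248), np.int32(140), np.int32(11), np.int32(14)) z145 [0.534 0.169 0.145] z60 [0.628 0.328 0.06 ]
scene y 30 (np.float64(273.0), np.float64(235.1)) (np.int32(264), np.int32(231), np.int32(19), np.int32(9)) z145 [ 0.373 -0.157  0.145] z60 [ 0.434 -0.063  0.06 ]
scene y 228 (np.float64(337.4), np.float64(287.6)) (np.int32(328), np.int32(281), np.int32(20), np.int32(14)) z145 [ 0.378 -0.318  0.145] z6
[... 833 characters left out ...]
.float64(148.3), np.float64(186.5)) (np.int32(145), np.int32(182), np.int32(7), np.int32(10)) z154 [0.529 0.307 0.154] z60 [0.537 0.332 0.06 ]
top c 152 (np.float64(325.7), np.float64(236.7)) (np.int32(319), np.int32(230), np.int32(14), np.int32(14)) z154 [ 0.416 -0.121  0.154] z60 [ 0.415 -0.129  0.06 ]
scene c 76 (np.float64(223.6), np.float64(131.0)) (np.int32(220), np.int32(126), np.int32(9), np.int32(12)) z145 [0.523 0.3   0.145] z60 [0.614 0.486 0.06 ]
scene c 158 (np.float64(283.5), np.float64(255.8)) (np.int32(275), np.int32(251), np.int32(18), np.int32(11)) z145 [ 0.356 -0.213  0.145] z60 [ 0.414 -0.129  0.06 ]
[0.54323967 0.11258356 0.154     ] [ 0.45102763 -0.31832043  0.06      ]
```

View pics/c1.png

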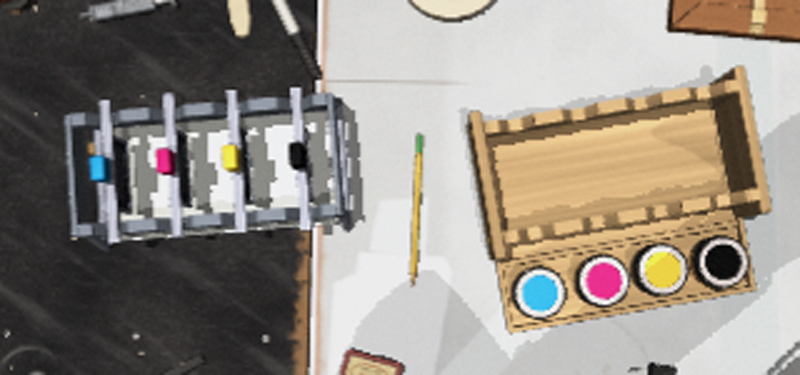

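```bash
cat >> h.py <<'E'
def go(x,y,z,yaw):
    s=status.get_state();p=np.array(s['eef_pos']);w=s['ee_rot'][2]
    d=np.array([x,y,z])-p;c,sn=np.cos(w),np.sin(w)
    dy=(yaw-w+np.pi)%(2*np.pi)-np.pi
    print('shift mm',np.round(1000*np.array([c*d[0]+sn*d[1],sn*d[0]-c*d[1],-d[2]]),1),'turn',round(-dy,3),'t',s['t'],'q',np.round(s['q'],2),'f',np.round(s['force'],1),'w',round(s['width'],4))
E
python3 -c "
from h import *
go(.50,-.20,.33,-1.383)"
```

```text
shift mm [-362.9  276.9  -90. ] turn -1.308 t 0.2 q [-0.83  0.36  0.01 -0.   -1.22 -0.29] f [-0.4 -1.2  1.7] w 0.0876
```

```bash
python3 -m jog '[[0.14,[0,0,-90],0],[0.14,[-360,277,-90],-1.3],[0.14,[-360,277,-90],-1.3],[0.14,[-360,277,-90],-1.3],[0.14,[-360,277,-90],-1.3],[0.14,[-360,277,-90],-1.3],[0.14,[-360,277,-90],-1.3],[0.14,[-360,277,-90],-1.3],[0.14,[-360,277,-90],-1.3],[0.14,[-360,277,-90],-1.3],[0.14,[-360,277,-90],-1.3],[0.14,[-360,277,-90],-1.3]]' 20
python3 - <<'E'
from h import *
f=grab('wrist','w1.png');print(f['mtx'],np.round(f['cam_to_world'],3))
E
```

```text
t: 1.7
eef_pos: [0.4968, -0.2025, 0.3304]
ee_rot: [3.141, 0.0, -1.393]
force: [-0.3, 0.9, 0.1]
width: 0.0499
gripper_force: 0.0
[[295.72152581   0.         280.6600074 ]
 [  0.         295.72152581 204.81367454]
 [  0.           0.           1.        ]] [[-0.984 -0.169 -0.054  0.512]
 [-0.177  0.938  0.299 -0.284]
 [-0.     0.303 -0.953  0.475]
 [ 0.     0.     0.     1.   ]]
```

View pics/w1.png

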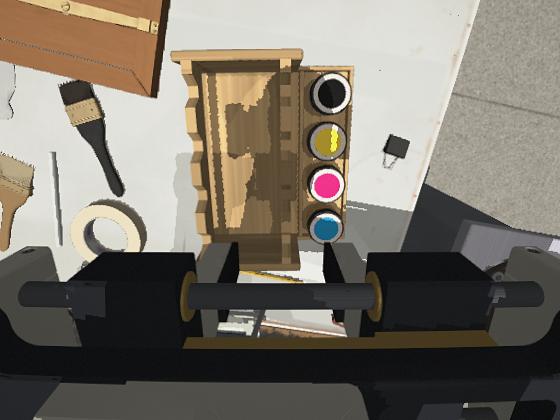

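The wrist view shows the whole rack: rails at columns about 195 and 290, pots at column 327. I'll zoom in on the notches.

```bash
python3 - <<'E'
import cv2
i=cv2.imread('pics/w1.png')[40:240,165:365];cv2.imwrite('pics/w1c.png',cv2.resize(i,None,fx=3,fy=3,interpolation=cv2.INTER_CUBIC))
E
```

```text
(no output)
```

View pics/w1c.png

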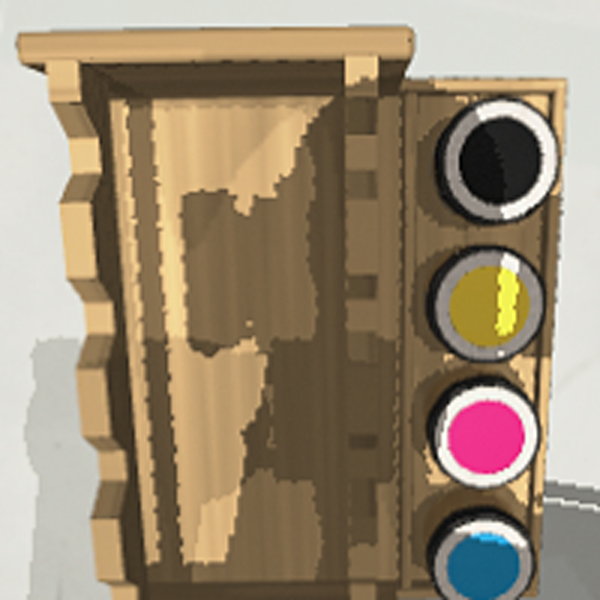

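```bash
cat >> h.py <<'E'
RO=np.array([.5466,-.2029]);RX=np.array([.982,.187]);RY=np.array([-.187,.982])
def rk(p): return np.round(1000*np.array([RX@(p[:2]-RO),RY@(p[:2]-RO)]),1)
E
python3 - <<'E'
from h import *
f=grab('wrist')
P=lambda u,v,z,n:print(n,rk(onz(f,165+u/3-.33,40+v/3-.33,z)))
for u,v in((62,205),(68,278),(95,200),(77,350),(83,418),(93,518),(100,580)):P(u,v,.12,'top%d,%d'%(u,v))
for u,v in((85,135),(85,170),(98,305),(98,333),(362,135),(362,172),(362,300),(362,325)):P(u,v,.1,'seat%d,%d'%(u,v))
for n in 'ymc':
  for a,c,b in blobs(f,n,40):print(n,a,c,rk(onz(f,*c,.06)))
P(495,158,.06,'K pot')
P(62,62,.12,'far rail');P(362,62,.12,'near rail');P(20,35,.112,'endboard L');P(412,35,.112,'endboard R')
E
```

```text
top62,205 [ 60.4 -78.3]
top68,278 [ 60.8 -50.9]
top95,200 [ 47.5 -79.9]
top77,350 [ 60.1 -22.7]
top83,418 [60.4  5.1]
top93,518 [60.5 48.4]
top100,580 [60.2 76.9]
seat85,135 [  54.8 -104.9]
seat85,170 [ 56.  -91.8]
seat98,305 [ 55.5 -38.5]
seat98,333 [ 56.6 -26.9]
seat362,135 [ -54.8 -103.4]
seat362,172 [-54.8 -89.5]
seat362,300 [-54.5 -39.2]
seat362,325 [-54.4 -28.9]
y 546 (np.float64(327.6), np.float64(141.6)) [-113.4  -32.4]
m 477 (np.float64(326.8), np.float64(185.4)) [-114.5   29.8]
c 413 (np.float64(325.7), np.float64(228.5)) [-115.4   96.8]
K pot [-113.9  -96.6]
far rail [  55.4 -128.6]
near rail [ -54.7 -126.9]
endboard L [  72.7 -139.5]
endboard R [ -73.4 -137.2]
```

```bash
sed -i 's/RO=np.array.*;RX/RO=np.array([.5467,-.2037]);RX/' h.py; python3 -c "
from h import *
go(.54,.21,.36,-1.484)"
```

```text
shift mm [-398.1 -115.4  -29.5] turn 0.091 t 1.8 q [-0.02  0.08 -0.14  0.   -1.35  0.2 ] f [ 0.9  0.2 -0.6] w 0.0504
```

```bash
python3 -m jog '[[0.14,[-398,-115,-30],0.09],[0.14,[-398,-115,-30],0.09],[0.14,[-398,-115,-30],0.09],[0.14,[-398,-115,-30],0.09],[0.14,[-398,-115,-30],0.09],[0.14,[-398,-115,-30],0.09],[0.14,[-398,-115,-30],0.09],[0.14,[-398,-115,-30],0.09],[0.14,[-398,-115,-30],0.09],[0.14,[-398,-115,-30],0.09],[0.14,[-398,-115,-30],0.09]]'
python3 - <<'E'
from h import *
f=grab('wrist','w2.png')
for n in 'ymc':
  for a,c,b in blobs(f,n,40):print(n,a,c,b,onz(f,*c,.154).round(4))
cv2.imwrite('pics/w2c.png',cv2.resize(f['color'][60:260,140:400,::-1],None,fx=3,fy=3,interpolation=cv2.INTER_CUBIC))
E
```

```text
t: 3.18
eef_pos: [0.5394, 0.2098, 0.3609]
ee_rot: [-3.141, 0.0, -1.482]
force: [-0.0, -0.6, -0.0]
width: 0.0498
gripper_force: 0.0
y 210 (np.float64(281.7), np.float64(156.0)) (np.int32(272), np.int32(151), np.int32(20), np.int32(11)) [0.5417 0.1778 0.154 ]
m 181 (np.float64(280.5), np.float64(207.4)) (np.int32(272), np.int32(202), np.int32(18), np.int32(11)) [0.5375 0.2418 0.154 ]
c 63 (np.float64(1.5), np.float64(130.1)) (np.int32(0), np.int32(120), np.int32(5), np.int32(19)) [0.8781 0.1747 0.154 ]
c 175 (np.float64(282.5), np.float64(253.5)) (np.int32(274), np.int32(249), np.int32(18), np.int32(10)) [0.5292 0.3052 0.154 ]
```

View pics/w2c.png

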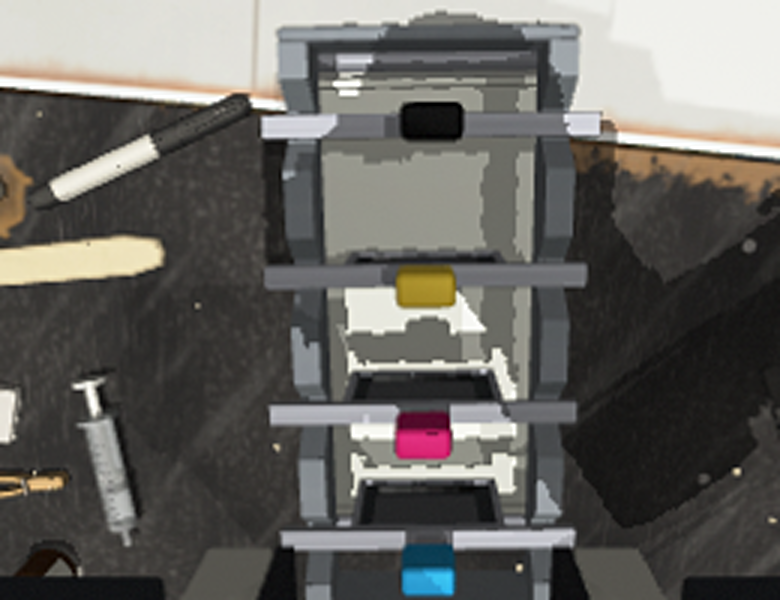

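```bash
python3 -c "
from h import *
f=grab('wrist');p=onz(f,140+432/3-.33,60+120/3-.33,.154);print(p)
go(p[0],p[1],.136,-1.484)"
```

```text
[0.54520729 0.11462828 0.154     ]
shift mm [ 95.6   2.7 224.8] turn 0.002 t 3.275 q [ 0.71  0.15 -0.    0.   -1.42 -0.62] f [ 0.  -0.2 -0.3] w 0.0497
```

```bash
python3 -m jog '[[0.14,[60,3,60],0],[0.14,[96,3,115],0],[0.14,[96,3,165],0],[0.14,[96,3,200],0],[0.14,[96,3,218],0],[0.14,[96,3,225],0],[0.14,[96,3,225],0],[-1,[96,3,225],0],[-1,[96,3,225],0],[-1,[96,3,225],0],[-1,[96,3,225],0],[-1,[96,3,225],0],[-1,[96,3,225],0]]' 25
```

```text
t: 4.9
eef_pos: [0.5451, 0.115, 0.136]
ee_rot: [-3.141, 0.0, -1.481]
force: [-1.8, 1.1, 5.7]
width: 0.024
gripper_force: 25.0
```

```bash
python3 -m jog '[[-1,[0,0,-10],0],[-1,[0,0,-40],0],[-1,[0,0,-85],0],[-1,[0,0,-135],0],[-1,[0,0,-140],0],[-1,[0,0,-140],0]]'; python3 -c "
from h import *
go(.5647,-.2980,.275,-1.383)"
```

```text
t: 5.65
eef_pos: [0.5448, 0.1149, 0.2758]
ee_rot: [-3.141, 0.001, -1.481]
force: [-0.0, 0.5, 0.0]
width: 0.0242
gripper_force: 25.0
shift mm [413.   17.2   0.8] turn -0.098 t 5.65 q [ 0.56  0.14 -0.2  -0.   -1.23 -0.47] f [-0.   0.5  0. ] w 0.0242
```

```bash
python3 -m jog '[[-1,[25,2,0],-0.01],[-1,[70,5,0],-0.03],[-1,[120,8,0],-0.05],[-1,[170,10,0],-0.06],[-1,[220,12,0],-0.08],[-1,[270,14,0],-0.098],[-1,[320,16,0],-0.098],[-1,[365,17,0],-0.098],[-1,[395,17,0],-0.098],[-1,[410,17,0],-0.098],[-1,[413,17,0],-0.098],[-1,[413,17,0],-0.098],[-1,[413,17,0],-0.098]]'; python3 - <<'E'
from h import *
go(.5647,-.2980,.136,-1.383)
f=grab('wrist','w3.png');g=grab('scene','s3.png')
a=f['color'][:300,:,::-1][:, 100:460];b=g['color'][130:430,200:560,::-1]
b=cv2.copyMakeBorder(b,0,300-b.shape[0],0,0,cv2.BORDER_CONSTANT)
cv2.imwrite('pics/j3.png',np.hstack([a,b]))
E
```

```text
t: 7.28
eef_pos: [0.5652, -0.297, 0.2757]
ee_rot: [-3.141, 0.0, -1.382]
force: [-0.4, -0.3, -0.5]
width: 0.0237
gripper_force: 25.0
shift mm [  0.9   0.7 139.7] turn 0.001 t 7.275 q [-0.18  0.28 -0.02 -0.   -1.27  0.37] f [-0.4 -0.3 -0.5] w 0.0237
```

View pics/j3.png

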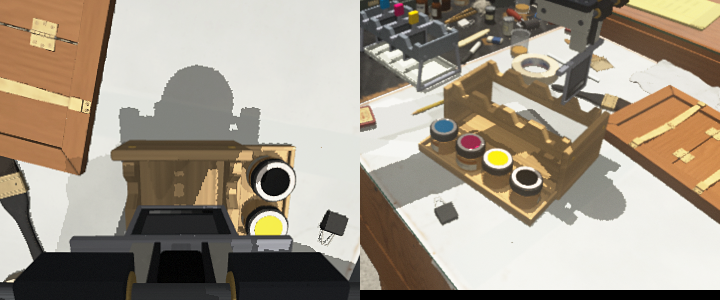

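The hanger is held upright over the rack, with its bar parallel to the end board. I'll lower it, slowing down at the end.

```bash
python3 -m jog '[[-1,[1,0,25],0],[-1,[1,0,60],0],[-1,[1,0,95],0],[-1,[1,0,112],0],[-1,[1,0,122],0],[-1,[1,0,130],0],[-1,[1,0,135],0],[-1,[1,0,138],0],[-1,[1,0,138],0]]'; python3 - <<'E'
from h import *
go(.5647,-.2980,.136,-1.383);f=grab('wrist','w4.png');g=grab('scene','s4.png')
a=f['color'][:300,:,::-1][:, 100:460];b=g['color'][130:420,200:560,::-1]
b=cv2.copyMakeBorder(b,0,300-b.shape[0],0,0,cv2.BORDER_CONSTANT)
cv2.imwrite('pics/j4.png',np.hstack([a,b]))
E
```

```text
t: 8.5
eef_pos: [0.5654, -0.299, 0.1377]
ee_rot: [-3.141, -0.0, -1.383]
force: [0.6, 0.2, -0.6]
width: 0.0236
gripper_force: 25.0
shift mm [-1.1  0.5  1.7] turn 0.0 t 8.5 q [-0.18  0.38 -0.2   0.   -0.99  0.37] f [ 0.6  0.2 -0.6] w 0.0236
```

View pics/j4.png

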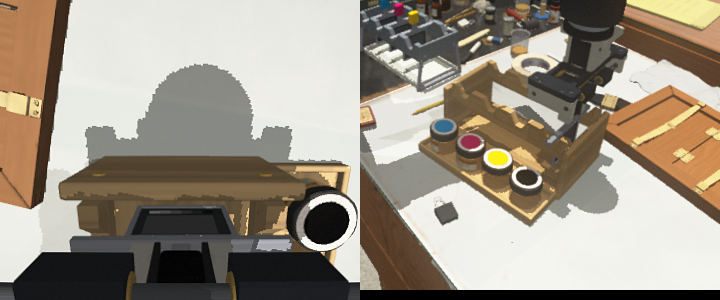

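```bash
python3 -m jog '[[-1,[0,0,2],0],[-1,[0,0,2.5],0],[-1,[0,0,2.5],0]]'; python3 -m jog '[[-0.2,[0,0,0],0],[0.14,[0,0,0],0],[0.14,[0,0,0],0],[0.14,[0,0,-15],0],[0.14,[0,0,-70],0],[0.14,[0,0,-130],0],[0.14,[0,0,-190],0],[0.14,[-30,0,-210],0],[0.14,[-60,0,-210],0],[0.14,[-60,0,-210],0]]'
python3 - <<'E'
from h import *
f=grab('wrist','w5.png');g=grab('scene')
a=f['color'][:300,:,::-1][:, 100:460];b=g['color'][130:420,200:560,::-1]
b=cv2.copyMakeBorder(b,0,300-b.shape[0],0,0,cv2.BORDER_CONSTANT)
cv2.imwrite('pics/j5.png',np.hstack([a,b]))
go(.5410,.1776,.26,-1.484)
E
```

```text
t: 8.98
eef_pos: [0.5656, -0.2991, 0.1361]
ee_rot: [-3.141, -0.001, -1.382]
force: [-0.9, 0.6, 5.1]
width: 0.0238
gripper_force: 25.0
t: 10.22
eef_pos: [0.5539, -0.2387, 0.3472]
ee_rot: [-3.139, -0.001, -1.381]
force: [-0.0, -0.6, -0.0]
width: 0.0501
gripper_force: 0.0
shift mm [-412.6  -65.5   86. ] turn 0.102 t 10.325 q [-0.09  0.19  0.02  0.   -1.4   0.27] f [-0.  -0.5  0. ] w 0.05
```

View pics/j5.png

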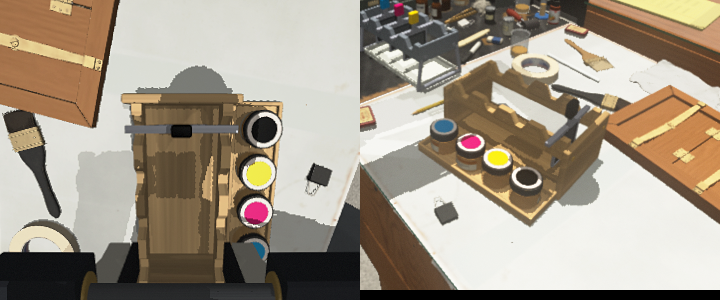

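Black is seated in line with its pot. Next is yellow.

```bash
python3 -m jog '[[0.14,[-60,-10,0],0.02],[0.14,[-413,-66,40],0.1],[0.14,[-413,-66,60],0.1],[0.14,[-413,-66,80],0.1],[0.14,[-413,-66,80],0.1],[0.14,[-413,-66,80],0.1],[0.14,[-413,-66,80],0.1],[0.14,[-413,-66,80],0.1],[0.14,[-413,-66,80],0.1],[0.14,[-413,-66,80],0.1]]'; python3 -c "
from h import *
go(.5410,.1778,.136,-1.484)"
```

```text
t: 11.58
eef_pos: [0.5422, 0.177, 0.2655]
ee_rot: [-3.141, 0.0, -1.484]
force: [0.4, 0.1, -0.4]
width: 0.0497
gripper_force: 0.0
shift mm [ -0.9   1.1 129.5] turn -0.0 t 11.575 q [ 0.66  0.17 -0.19  0.   -1.21 -0.57] f [ 0.4  0.1 -0.4] w 0.0497
```

```bash
python3 -m jog '[[0.14,[-1,1,50],0],[0.14,[-1,1,95],0],[0.14,[-1,1,120],0],[0.14,[-1,1,129.5],0],[0.14,[-1,1,129.5],0],[-1,[-1,1,129.5],0],[-1,[-1,1,129.5],0],[-1,[-1,1,129.5],0],[-1,[-1,1,129.5],0],[-1,[-1,1,129.5],0],[-1,[-1,1,120],0],[-1,[-1,1,90],0],[-1,[-1,1,45],0],[-1,[-1,1,0],0],[-1,[-1,1,-10],0],[-1,[-1,1,-10],0]]'; python3 -c "
from h import *
go(.5527,-.2351,.275,-1.383)"
```

```text
t: 13.58
eef_pos: [0.5405, 0.179, 0.2753]
ee_rot: [-3.141, 0.001, -1.483]
force: [0.4, -0.2, -1.6]
width: 0.024
gripper_force: 25.0
shift mm [4.136e+02 2.420e+01 3.000e-01] turn -0.1 t 13.575 q [ 0.66  0.16 -0.17 -0.   -1.23 -0.58] f [ 0.4 -0.2 -1.6] w 0.024
```

```bash
python3 -m jog '[[-1,[25,2,0],-0.01],[-1,[70,6,0],-0.03],[-1,[120,10,0],-0.05],[-1,[170,13,0],-0.06],[-1,[220,17,0],-0.08],[-1,[270,20,0],-0.1],[-1,[320,22,0],-0.1],[-1,[365,24,0],-0.1],[-1,[395,24,0],-0.1],[-1,[410,24,0],-0.1],[-1,[413.5,24,0],-0.1],[-1,[413.5,24,0],-0.1],[-1,[413.5,24,0],-0.1]]'; python3 - <<'E'
from h import *
go(.5527,-.2351,.136,-1.383)
f=grab('wrist','w6.png')
cv2.imwrite('pics/j6.png',f['color'][:300,100:460,::-1])
E
```

```text
t: 15.2
eef_pos: [0.5532, -0.2341, 0.2751]
ee_rot: [-3.141, 0.0, -1.382]
force: [-0.1, -0.0, -0.8]
width: 0.0237
gripper_force: 25.0
shift mm [  0.9   0.6 139.1] turn 0.001 t 15.2 q [-0.08  0.22 -0.11 -0.   -1.25  0.26] f [-0.1 -0.  -0.8] w 0.0237
```

View pics/j6.png

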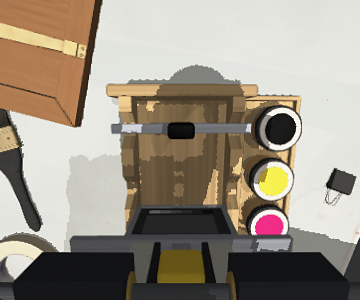

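Yellow is held square, with black seated ahead of it. I'll lower and release it.

```bash
python3 -m jog '[[-1,[1,0,25],0],[-1,[1,0,60],0],[-1,[1,0,95],0],[-1,[1,0,112],0],[-1,[1,0,122],0],[-1,[1,0,130],0],[-1,[1,0,135],0],[-1,[1,0,138],0],[-1,[1,0,139.5],0],[-1,[1,0,139.5],0],[-1,[1,0,139.5],0]]'
```

```text
t: 16.62
eef_pos: [0.5535, -0.2361, 0.1362]
ee_rot: [-3.141, -0.0, -1.383]
force: [-1.1, 2.0, 4.0]
width: 0.0239
gripper_force: 25.0
```

```bash
python3 -m jog '[[-0.2,[0,0,0],0],[0.14,[0,0,0],0],[0.14,[0,0,0],0],[0.14,[0,0,-15],0],[0.14,[0,0,-70],0],[0.14,[0,0,-130],0],[0.14,[-30,0,-180],0],[0.14,[-60,0,-180],0],[0.14,[-60,0,-180],0]]'; python3 -c "
from h import *
go(.5370,.2418,.26,-1.484)"
```

```text
t: 17.75
eef_pos: [0.542, -0.1758, 0.3179]
ee_rot: [-3.138, -0.0, -1.381]
force: [0.9, -0.9, -1.0]
width: 0.0501
gripper_force: 0.0
shift mm [-411.   -73.9   57.9] turn 0.103 t 17.75 q [ 0.03  0.14 -0.1  -0.   -1.32  0.16] f [ 0.9 -0.9 -1. ] w 0.0501
```

```bash
python3 -m jog '[[0.14,[-411,-74,20],0.1],[0.14,[-411,-74,40],0.1],[0.14,[-411,-74,50],0.1],[0.14,[-411,-74,52],0.1],[0.14,[-411,-74,52],0.1],[0.14,[-411,-74,52],0.1],[0.14,[-411,-74,52],0.1],[0.14,[-411,-74,52],0.1],[0.14,[-411,-74,52],0.1],[0.14,[-411,-74,52],0.1]]'; python3 -c "
from h import *
go(.5370,.2418,.136,-1.484)"
```

```text
t: 19.0
eef_pos: [0.5383, 0.2394, 0.264]
ee_rot: [-3.141, 0.0, -1.484]
force: [-0.2, -0.1, -0.2]
width: 0.0495
gripper_force: 0.0
shift mm [ -2.5   1.  128. ] turn -0.0 t 19.0 q [ 0.75  0.2  -0.15  0.   -1.22 -0.66] f [-0.2 -0.1 -0.2] w 0.0495
```

```bash
python3 -m jog '[[0.14,[-2,1,50],0],[0.14,[-2,1,95],0],[0.14,[-2,1,118],0],[0.14,[-2,1,128],0],[0.14,[-2,1,128],0],[-1,[-2,1,128],0],[-1,[-2,1,128],0],[-1,[-2,1,128],0],[-1,[-2,1,128],0],[-1,[-2,1,128],0],[-1,[-2,1,118],0],[-1,[-2,1,88],0],[-1,[-2,1,43],0],[-1,[-2,1,0],0],[-1,[-2,1,-11],0],[-1,[-2,1,-11],0]]'; python3 -c "
from h import *
go(.5407,-.1723,.275,-1.383)"
```

```text
t: 21.0
eef_pos: [0.5367, 0.2425, 0.275]
ee_rot: [-3.141, 0.001, -1.483]
force: [-0.5, 0.6, -2.1]
width: 0.024
gripper_force: 25.0
shift mm [413.5  32.4   0. ] turn -0.1 t 21.0 q [ 0.76  0.2  -0.13 -0.   -1.24 -0.67] f [-0.5  0.6 -2.1] w 0.024
```

```bash
python3 -m jog '[[-1,[25,3,0],-0.01],[-1,[70,8,0],-0.03],[-1,[120,13,0],-0.05],[-1,[170,17,0],-0.06],[-1,[220,22,0],-0.08],[-1,[270,27,0],-0.1],[-1,[320,30,0],-0.1],[-1,[365,32,0],-0.1],[-1,[395,32,0],-0.1],[-1,[410,32,0],-0.1],[-1,[413.5,32,0],-0.1],[-1,[413.5,32,0],-0.1],[-1,[413.5,32,0],-0.1]]'; python3 - <<'E'
from h import *
go(.5407,-.1723,.136,-1.383)
f=grab('wrist','w7.png')
cv2.imwrite('pics/j7.png',f['color'][:300,100:460,::-1])
E
```

```text
t: 22.62
eef_pos: [0.5413, -0.1714, 0.2745]
ee_rot: [-3.142, 0.0, -1.382]
force: [-0.1, 0.1, -1.1]
width: 0.024
gripper_force: 25.0
shift mm [  0.8   0.7 138.5] turn 0.001 t 22.625 q [ 0.04  0.16 -0.18 -0.   -1.23  0.15] f [-0.1  0.1 -1.1] w 0.024
```

View pics/j7.png

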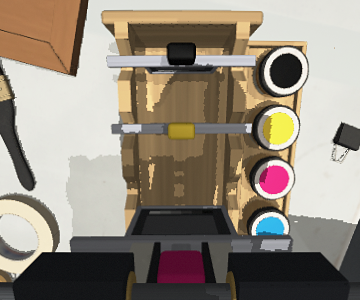

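Black and yellow hang at their pots, and magenta is held square. I'll lower it.

```bash
python3 -m jog '[[-1,[1,0,25],0],[-1,[1,0,60],0],[-1,[1,0,95],0],[-1,[1,0,112],0],[-1,[1,0,122],0],[-1,[1,0,130],0],[-1,[1,0,135],0],[-1,[1,0,137.5],0],[-1,[1,0,139],0],[-1,[1,0,139],0],[-1,[1,0,139],0]]'
```

```text
t: 24.05
eef_pos: [0.5417, -0.1734, 0.1361]
ee_rot: [-3.141, -0.0, -1.383]
force: [-0.9, 0.0, 3.6]
width: 0.0239
gripper_force: 25.0
```

```bash
python3 -m jog '[[-0.2,[0,0,0],0],[0.14,[0,0,0],0],[0.14,[0,0,0],0],[0.14,[0,0,-15],0],[0.14,[0,0,-70],0],[0.14,[0,0,-130],0],[0.14,[-30,0,-180],0],[0.14,[-60,0,-180],0],[0.14,[-60,0,-180],0]]'; python3 -c "
from h import *
go(.5292,.3055,.265,-1.484)"
```

```text
t: 25.18
eef_pos: [0.5301, -0.113, 0.3177]
ee_rot: [-3.138, 0.0, -1.381]
force: [0.2, 0.9, 0.0]
width: 0.05
gripper_force: 0.0
shift mm [-411.1  -78.2   52.7] turn 0.103 t 25.175 q [ 0.15  0.09 -0.16 -0.   -1.31  0.04] f [0.2 0.9 0. ] w 0.05
```

```bash
python3 -m jog '[[0.14,[-411,-78,20],0.1],[0.14,[-411,-78,40],0.1],[0.14,[-411,-78,50],0.1],[0.14,[-411,-78,52],0.1],[0.14,[-411,-78,52],0.1],[0.14,[-411,-78,52],0.1],[0.14,[-411,-78,52],0.1],[0.14,[-411,-78,52],0.1],[0.14,[-411,-78,52],0.1],[0.14,[-411,-78,52],0.1]]'; python3 -c "
from h import *
go(.5292,.3058,.136,-1.484)"
```

```text
t: 26.42
eef_pos: [0.5304, 0.3028, 0.2641]
ee_rot: [-3.141, 0.0, -1.484]
force: [-0.5, -0.8, 0.9]
width: 0.0505
gripper_force: 0.0
shift mm [ -3.1   0.9 128.1] turn 0.0 t 26.425 q [ 0.84  0.24 -0.1   0.   -1.23 -0.75] f [-0.5 -0.8  0.9] w 0.0505
```

```bash
python3 -m jog '[[0.14,[-2.5,1,50],0],[0.14,[-2.5,1,95],0],[0.14,[-2.5,1,118],0],[0.14,[-2.5,1,128],0],[0.14,[-2.5,1,128],0],[-1,[-2.5,1,128],0],[-1,[-2.5,1,128],0],[-1,[-2.5,1,128],0],[-1,[-2.5,1,128],0],[-1,[-2.5,1,128],0],[-1,[-2.5,1,118],0],[-1,[-2.5,1,88],0],[-1,[-2.5,1,43],0],[-1,[-2.5,1,0],0],[-1,[-2.5,1,-11],0],[-1,[-2.5,1,-11],0]]'; python3 -c "
from h import *
go(.5287,-.1094,.275,-1.383)"
```

```text
t: 28.42
eef_pos: [0.5288, 0.3065, 0.2751]
ee_rot: [-3.141, 0.001, -1.483]
force: [0.3, 0.3, -0.9]
width: 0.0239
gripper_force: 25.0
shift mm [4.143e+02 3.660e+01 1.000e-01] turn -0.1 t 28.425 q [ 0.84  0.23 -0.08 -0.   -1.25 -0.76] f [ 0.3  0.3 -0.9] w 0.0239
```

```bash
python3 -m jog '[[-1,[25,3,0],-0.01],[-1,[70,9,0],-0.03],[-1,[120,14,0],-0.05],[-1,[170,19,0],-0.06],[-1,[220,24,0],-0.08],[-1,[270,29,0],-0.1],[-1,[320,34,0],-0.1],[-1,[365,36,0],-0.1],[-1,[395,36.5,0],-0.1],[-1,[410,36.5,0],-0.1],[-1,[414,36.5,0],-0.1],[-1,[414,36.5,0],-0.1],[-1,[414,36.5,0],-0.1]]'; python3 -c "
from h import *
go(.5287,-.1094,.136,-1.383)"
```

```text
t: 30.05
eef_pos: [0.5289, -0.1084, 0.2745]
ee_rot: [3.142, 0.0, -1.382]
force: [0.7, -0.6, -0.2]
width: 0.0239
gripper_force: 25.0
shift mm [  1.    0.4 138.5] turn 0.001 t 30.05 q [ 0.16  0.11 -0.23 -0.   -1.22  0.03] f [ 0.7 -0.6 -0.2] w 0.0239
```

```bash
python3 -m jog '[[-1,[1,0,25],0],[-1,[1,0,60],0],[-1,[1,0,95],0],[-1,[1,0,112],0],[-1,[1,0,122],0],[-1,[1,0,130],0],[-1,[1,0,135],0],[-1,[1,0,137.5],0],[-1,[1,0,139],0],[-1,[1,0,139],0],[-1,[1,0,139],0]]'
```

```text
t: 31.42
eef_pos: [0.5293, -0.1103, 0.1361]
ee_rot: [-3.141, -0.0, -1.383]
force: [-1.2, 1.0, 4.3]
width: 0.0237
gripper_force: 25.0
```

```bash
python3 -m jog '[[-0.2,[0,0,0],0],[0.14,[0,0,0],0],[0.14,[0,0,0],0],[0.14,[0,0,-15],0],[0.14,[0,0,-70],0],[0.14,[0,0,-130],0],[0.14,[-30,0,-190],0],[0.14,[-80,0,-210],0],[0.14,[-80,0,-210],0],[0.14,[-80,0,-210],0],[0.14,[-80,0,-210],0]]'; python3 - <<'E'
from h import *
f=grab('wrist','w8.png');g=grab('scene')
for n in 'ymc':
  for a,c,b in blobs(f,n,40):print(n,a,c,'z154',rk(onz(f,*c,.154)),'z60',rk(onz(f,*c,.06)))
a=f['color'][:300,:,::-1][:, 100:460];b=g['color'][130:420,200:560,::-1]
b=cv2.copyMakeBorder(b,0,300-b.shape[0],0,0,cv2.BORDER_CONSTANT)
cv2.imwrite('pics/j8.png',np.hstack([a,b]))
E
```

```text
t: 32.8
eef_pos: [0.5138, -0.0324, 0.3449]
ee_rot: [3.14, -0.0, -1.384]
force: [0.1, -0.3, 0.2]
width: 0.0497
gripper_force: 0.0
y 654 (np.float64(369.1), np.float64(12.5)) z154 [-88.8  -4.2] z60 [-113.7  -30.9]
m 306 (np.float64(279.5), np.float64(50.5)) z154 [ 1.1 31.2] z60 [ 1.3 14.4]
m 609 (np.float64(366.2), np.float64(63.6)) z154 [-89.4  43.4] z60 [-114.5   30. ]
c 540 (np.float64(363.0), np.float64(115.5)) z154 [-90.   95.6] z60 [-115.3   96.9]
c 231 (np.float64(280.0), np.float64(113.9)) z154 [ 0.6 94.1] z60 [ 0.7 95. ]
```

View pics/j8.png

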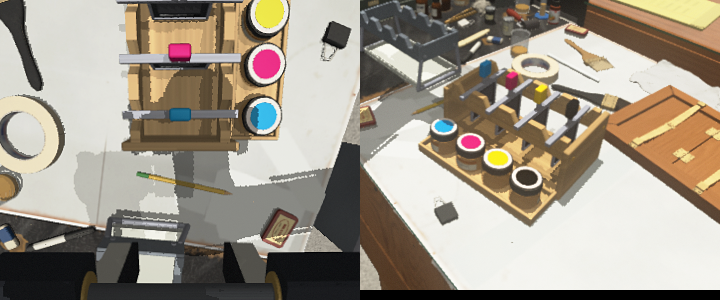

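All four hangers hang in the rack in pot order. The cyan and magenta grips measure within 2 mm of their notches, and the pots have not moved.

```bash
python3 -c "
from h import *
print(order.job_done())"
```

```text
the job is handed in; nothing more can be done
None
```

All four film hangers now hang in the printing rack, each seated in the notches in line with the pot of its colour; the pots stand where they were, and the job was handed in at about 33 s of the 112 s allowed (no verdict was returned).

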